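# Make up the bead clean-up kit and the gel-casting kit

### The arm

A 6-joint arm with a two-finger parallel gripper is mounted at the origin on the work surface. World frame = base frame: x ahead of the robot, y to its left, z up, the work surface at z = 0. Lengths are in mm, angles in rad, forces in N, time in s.
With the tool pointing down it reaches from about 250 to 850 mm from the base axis. Payload 12.5 kg.
Tool frame: the origin (TCP) lies midway between the tips of the shut fingers; the grasp point (between the pads) lies 19 mm behind it; z points along the fingers, y is the line along which they close (so a half turn about z gives the same grasp; the last joint's range is limited). The gripper opens to 93 mm and grips with 3 to 60 N. Pads are 15 mm wide; open, the fingers measure 128 mm over their backs; the gripper's body (75 mm by 188 mm) begins 65 mm behind the grasp point.
Start: joints at [-1.251, 0.351, 1.652, -0, 1.139, -0.085], TCP at [216.626, -505.527, 218.633] pointing down, gripper open.
Joint ranges: [-2.75, 2.75], [-0.79, 2.1], [0.01, 2.65], [-1.57, 4.71], [0.07, 3.14], [-2.87, 2.87]. Speed limits (rad/s): [2.22, 2.22, 2.79, 3.14, 3.14, 3.14].

### API

Orientations are given as a unit quaternion [x, y, z, w].
In Python, from cell import manip, kinematics, optics, job gives the robot as it stands. Calls block until the motion is done:
- manip.move_to(position, orientation): joint-space move of the TCP to a pose.
- manip.servo_line(position, ori=None, velocity=150, stop_force=None): straight line of the TCP; ori=None keeps the orientation; velocity is the mean speed in mm/s. With stop_force (N) it stops when the force on the tool has changed by that much, and returns True; else False.
- manip.goto_joints(angles): joint-space move.
- manip.open_jaws() and manip.close(force=None): open the fingers fully, or close them until they stop; force is the grip in N (None keeps the last).
- manip.pause(seconds).
- kinematics.inverse_kinematics(position, orientation): joint angles nearest the present ones, or None.
- optics.read_camera(name): name is "side" or "top" or "wrist"; returns a dict with "pixels" (420x560x3 uint8, red, green, blue), "intrinsics" (3x3 intrinsics, pixels), "k1" (the pictures are not rectified: a ray, as slopes to the right and down, at radius r is drawn at 1 + k1 r^2 times it, then the intrinsics apply), "extrinsics" (4x4, takes a point from camera to world coordinates). Camera axes: x right, y up, looking along -z (the intrinsics and any distortion apply to the point x, -y, -z); pixel columns grow to the right and rows downward; lengths in mm; the calibration is good to about 2 mm. A picture is of the moment at which its call begins. There is no depth.
A pose or a line that the arm cannot do raises manip.Unreachable and nothing moves.
- job.job_done(): hands the job in; it is judged then, once.
Readings, each from a call of its own:
- manip.read_clock(): time.
- manip.read_q(): joint angles.
- manip.read_dq(): joint speeds.
- manip.read_joint_efforts(): joint torques, N m.
- manip.read_position(): TCP position.
- manip.read_tcp_rot(): TCP orientation.
- manip.read_force(): force on the tool from outside, world axes, zero at the start.
- manip.read_torque(): the same for the moment, N m.
- manip.read_gripper_width(): finger opening in mm.
- manip.read_finger_force(): force on a finger pad.
Only numpy, scipy, OpenCV 4.12 (cv2) and the standard library are available. Lean on these libraries where they do the work, as an engineer would, in place of code of your own. Each camera call takes 0.05 s, during which the arm holds its last target. There are 200 camera calls.

### The job

Make up two kits from the stock standing in the middle of the bench: the bead clean-up kit in the three-bay tray gets the aluminium tube rack in its long bay and the slim white bottle and the tall beaker in its two other bays, one in each; the gel-casting kit in the two-bay tray gets the low beaker and the squat white jar, one in each bay, either way round. The tall beaker stands nested in the low one, so draw it out first. Set everything down upright on the floor of its bay without dropping it, and leave the conical flask and the small dark dropper bottle standing where they are.

Things in the scene. Friction and masses are not known exactly. Their poses are not given: they have to be found in the camera images.
- tray3: Three-bay tray, grey plastic, fixed, 172 (its x) x 158 (its y) mm. Floor 4 mm thick, walls 3 mm thick; outer walls 22 mm high, dividers 18 mm. Origin: centre of underside. Long bay, 166 x 57 mm inside, long along x, centre at (0, -47.5) mm; the two other bays, 81.5 (x) x 92 (y) mm inside, centres at (-42.3, 30) and (42.3, 30) mm. Left or right of the stock, its x within 0.35 rad of world x.
- tray2: Two-bay tray, grey plastic, fixed, 185 (its x) x 94 (its y) mm. Floor 4 mm thick, walls 3 mm thick; outer walls 22 mm high, divider 18 mm. Origin: centre of underside. Two bays, 88 x 88 mm inside, centres at (-45.5, 0) and (45.5, 0) mm. On the other side of the stock from the three-bay tray, its x within 0.35 rad of world x.
- tall_beaker: Tall narrow beaker of milky polypropylene, open at the top, outer diameter 54 mm, height 104 mm, wall 3 mm, about 45 g. At the start it stands inside the low beaker on its 4 mm floor with about 2 mm play all round, its top 36 mm above the low beaker's rim, and can be gripped there by its outside and drawn straight up. Origin: centre of the underside, z up.
- low_beaker: Low wide beaker of milky polypropylene, open at the top, outer diameter 66 mm, inner 60 mm, height 72 mm, floor 4 mm, about 50 g. At the start the tall beaker stands in it. Origin: centre of the underside, z up.
- bottle: Slim white plastic bottle with shoulder and narrow ribbed screw cap: body diameter 46 mm up to 72 mm, cap diameter 30 mm from 86 to 104 mm (top), about 130 g. Origin: centre of the underside, z up.
- jar: Squat white plastic jar with a full-width ribbed screw cap: body diameter 58 mm up to 38 mm, cap diameter 60 mm from 38 to 58 mm (top), about 140 g. Origin: centre of the underside, z up.
- tube_rack: Magnetic rack for microtubes: aluminium block 116 (along its x) x 32 (along its y) x 46 mm high with a row of six 12 mm holes along x in the top and a black magnet strip along its +y side, about 220 g. Origin: centre of the underside, z up. At the start its x is within 0.35 rad of world x.
- flask: Bystander: conical glass flask among the stock, base diameter 62 mm, neck diameter 23 mm, height 102 mm. Origin: centre of the underside, z up. Not to be disturbed.
- dropper: Bystander: small dark brown dropper bottle among the stock, diameter 34 mm, black collar and rubber bulb, height 93 mm. Origin: centre of the underside, z up. Not to be disturbed.
Things that resemble listed ones, but are neither listed nor needed, are in the scene too. What is shaped like the bottle but red or yellow is not meant.

How it is judged (in metres and radians):
At the end, for the whole second after the job is handed in: Three-bay tray: rack in the long bay, bottle and tall beaker one in each other bay. Two-bay tray: low beaker and jar, one in each bay. Each wholly inside its bay, underside within 5 mm of the bay floor, upright within 0.08 rad, released and at rest (x of tube_rack in the frame of tray3 between -0.027 and 0.027 m and y of tube_rack in the frame of tray3 between -0.0615 and -0.0335 m and angle between the x axis of tube_rack and the x axis of tray3, either way round below 0.3 rad and z of tube_rack in the frame of tray3 between -0.001 and 0.009 m and angle between each of tube_rack, bottle, tall_beaker, low_beaker, jar's own z axis and vertical below 0.08 rad and linear speed of each of tube_rack, bottle, tall_beaker, low_beaker, jar below 0.03 m/s and ((x of bottle in the frame of tray3 between -0.0623 and -0.0223 m and y of bottle in the frame of tray3 between 0.005 and 0.055 m) or (x of bottle in the frame of tray3 between 0.0223 and 0.0623 m and y of bottle in the frame of tray3 between 0.005 and 0.055 m)) and z of bottle in the frame of tray3 between -0.001 and 0.009 m and ((x of tall_beaker in the frame of tray3 between -0.0583 and -0.0263 m and y of tall_beaker in the frame of tray3 between 0.009 and 0.051 m) or (x of tall_beaker in the frame of tray3 between 0.0263 and 0.0583 m and y of tall_beaker in the frame of tray3 between 0.009 and 0.051 m)) and z of tall_beaker in the frame of tray3 between -0.001 and 0.009 m and ((x of low_beaker in the frame of tray2 between -0.059 and -0.032 m and y of low_beaker in the frame of tray2 between -0.0135 and 0.0135 m) or (x of low_beaker in the frame of tray2 between 0.032 and 0.059 m and y of low_beaker in the frame of tray2 between -0.0135 and 0.0135 m)) and z of low_beaker in the frame of tray2 between -0.001 and 0.009 m and ((x of jar in the frame of tray2 between -0.062 and -0.029 m and y of jar in the frame of tray2 between -0.0165 and 0.0165 m) or (x of jar in the frame of tray2 between 0.029 and 0.062 m and y of jar in the frame of tray2 between -0.0165 and 0.0165 m)) and z of jar in the frame of tray2 between -0.001 and 0.009 m); the robot touches nothing.
It fails at once if a thing is dropped (falls free of the fingers faster than 0.9 m/s, a drop of over 4 cm) ((linear speed of tall_beaker above 0.9 m/s and contact force between the fingers and tall_beaker below 0.1 N) or (linear speed of low_beaker above 0.9 m/s and contact force between the fingers and low_beaker below 0.1 N) or (linear speed of bottle above 0.9 m/s and contact force between the fingers and bottle below 0.1 N) or (linear speed of jar above 0.9 m/s and contact force between the fingers and jar below 0.1 N) or (linear speed of tube_rack above 0.9 m/s and contact force between the fingers and tube_rack below 0.1 N)).
It fails at once if the conical flask is pushed more than 3 cm from its place or tipped over (distance of flask from where it was at the start of the episode above 0.03 m or angle between flask's own z axis and vertical above 0.5 rad).
It fails at once if the dropper bottle is pushed more than 3 cm from its place or tipped over (distance of dropper from where it was at the start of the episode above 0.03 m or angle between dropper's own z axis and vertical above 0.5 rad).
It also fails if it takes over 144 s, if anything falls off the work surface, if the arm or the gripper's body presses on something with over 40 N, if the wrist force passes 120 N, or if a joint passes its speed limit or range.

## Working session

There is one attempt and no reset: what is moved stays moved. The work goes in short steps, each a Python script; the robot and the scene stay as the last script left them, time stands still between calls to the robot, and variables do not carry over. Pictures are saved under pics/ and viewed, at most 14 in all, crops included, and the job is handed in when it is done.

```bash
mkdir -p pics; ls
cat > h.py <<'E'
import numpy as np, cv2
from cell import manip, kinematics, optics, job
def load(n):
    d=np.load(f'{n}.npz'); return {k:d[k] for k in d}
def snap(n,cam):
    c=optics.read_camera(cam); np.savez(f'{n}.npz',**{k:np.array(v) for k,v in c.items()})
    cv2.imwrite(f'pics/{n}.png',c['pixels'][:,:,::-1]); return load(n)
def rays(c,uv):
    uv=np.atleast_2d(np.array(uv,float)).reshape(-1,1,2)
    s=cv2.undistortPoints(uv,c['intrinsics'].astype(float),np.array([float(c['k1']),0,0,0])).reshape(-1,2)
    E=c['extrinsics']; d=np.c_[s[:,0],-s[:,1],-np.ones(len(s))]@E[:3,:3].T
    return E[:3,3],d
def plane(c,uv,z):
    o,d=rays(c,uv); return o+d*((z-o[2])/d[:,2:3])
def proj(c,P):
    E=c['extrinsics']; p=(np.atleast_2d(P)-E[:3,3])@E[:3,:3]
    return cv2.projectPoints(np.c_[p[:,0],-p[:,1],-p[:,2]].astype(float),np.zeros(3),np.zeros(3),c['intrinsics'].astype(float),np.array([float(c['k1']),0,0,0]))[0].reshape(-1,2)
E
python3 - <<'E'
from h import *
for n in('top','side'):
    c=snap(n+'0',n); print(n,c['extrinsics'].round(3).tolist(),c['intrinsics'].tolist(),c['k1'])
E
```

```text
pics
top [[0.015, 0.994, -0.112, 476.336], [-1.0, 0.012, -0.021, -16.307], [-0.02, 0.112, 0.993, 1052.809], [0.0, 0.0, 0.0, 1.0]] [[506.56420561240043, 0.0, 282.52312406287695], [0.0, 506.56420561240043, 218.7833250307723], [0.0, 0.0, 1.0]] -0.18584293597917595
side [[-0.998, 0.032, -0.054, 532.386], [-0.062, -0.486, 0.872, 849.268], [0.002, 0.873, 0.487, 514.872], [0.0, 0.0, 0.0, 1.0]] [[514.3528395991175, 0.0, 274.10034848374573], [0.0, 514.3528395991175, 199.16708441309063], [0.0, 0.0, 1.0]] -0.1925813073667068
```

View pics/top0.png

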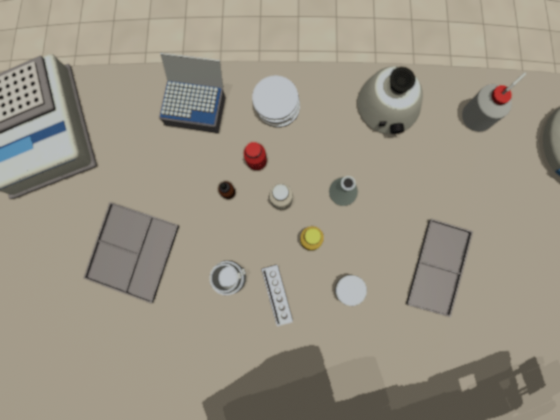

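View pics/side0.png

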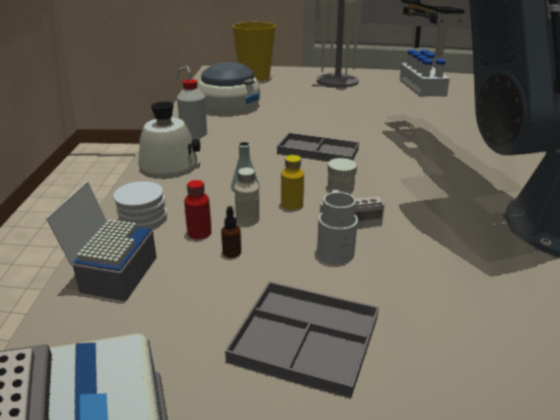

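Run:
```python
from h import *
im=cv2.imread('pics/top0.png')
a=cv2.resize(im[175:325,75:335],(780,450),interpolation=cv2.INTER_CUBIC)
a=cv2.convertScaleAbs(a,alpha=1.5)
cv2.imwrite('pics/c1.png',a)
b=cv2.resize(im[165:325,260:480],(770,560),interpolation=cv2.INTER_CUBIC)
cv2.imwrite('pics/c2.png',cv2.convertScaleAbs(b,alpha=1.5))
```

```text
(no output)
```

View pics/c1.png

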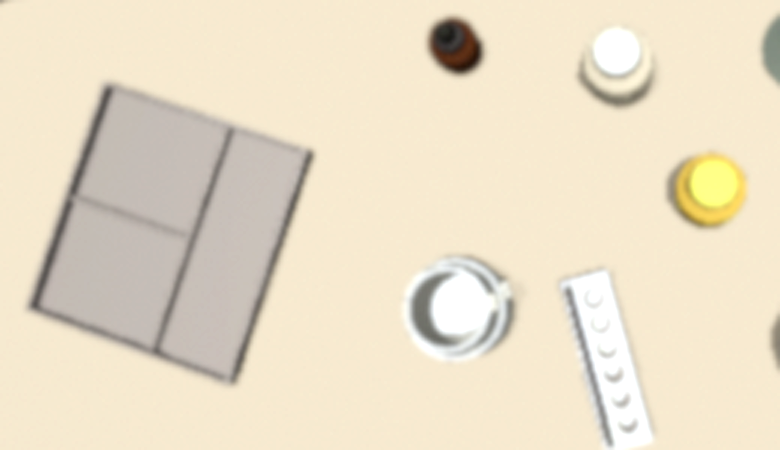

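View pics/c2.png

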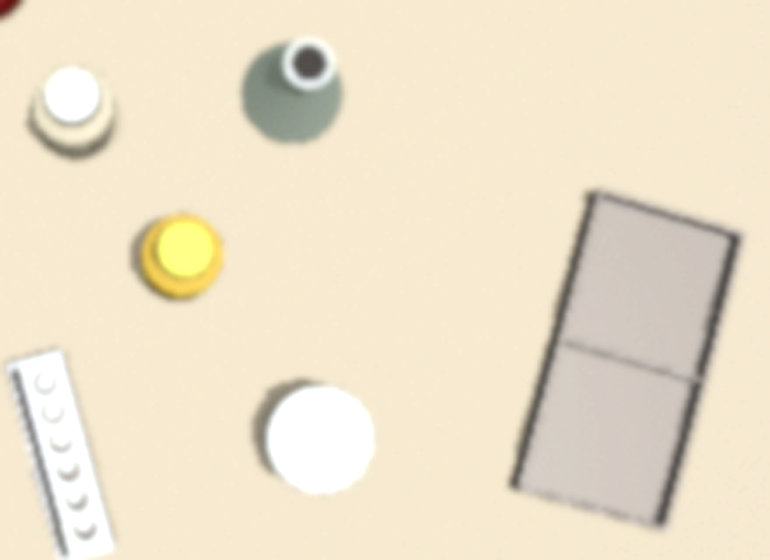

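```bash
cat > m.py <<'E'
from h import *
c=load('top0'); s=load('side0')
c1=lambda p:(np.array(p)+.5)/3-.5+[75,175]
c2=lambda p:(np.array(p)+.5)/3.5-.5+[260,165]
print('nadir px',proj(c,[c['extrinsics'][0,3],c['extrinsics'][1,3],0]))
q=c1([(107,85),(312,152),(234,383),(33,308)])
for z in(22,0): print('t3',z,plane(c,q,z)[:,:2].round(1).tolist())
print('divider18',plane(c,c1([(232,128),(157,353),(188,236),(74,198)]),18)[:,:2].round(1).tolist())
r=c2([(593,191),(740,236),(660,525),(514,487)])
for z in(22,0): print('t2',z,plane(c,r,z)[:,:2].round(1).tolist())
print('t2div',plane(c,c2([(562,345),(700,380)]),18)[:,:2].round(1).tolist())
h=plane(c,c2([(46,383),(53,413),(61,444),(69,471),(77,501),(86,531)]),46)
d=h[0]-h[-1]; print('rack',h.mean(0),np.arctan2(d[1],d[0]),np.linalg.norm(d)/5)
for n,p,z in(('bottle',c2([72,95]),104),('jar',c2([320,439]),58),('tall',c1([461,306]),108),('low',c1([458,308]),72),('flask',c2([309,63]),102),('yellow',c2([186,248]),104)):
    P=plane(c,p,z)[0]; print(n,P.round(1),'side px',proj(s,P).round(1))
# bright masks in both views
E
python3 m.py
python3 - <<'E'
from h import *
im=cv2.imread('pics/side0.png')
b=cv2.resize(im[140:270,220:400],(792,572),interpolation=cv2.INTER_CUBIC)
cv2.imwrite('pics/c3.png',b)
E
```

```text
nadir px [[292.61426147 275.95583651]]
t3 22 [[621.7, 371.1], [576.3, 220.7], [416.3, 270.5], [463.4, 418.6]]
t3 0 [[624.8, 379.4], [578.5, 225.8], [415.1, 276.6], [463.1, 427.9]]
divider18 [[592.7, 279.4], [435.0, 327.4], [516.8, 307.9], [541.6, 393.0]]
t2 22 [[595.6, -297.4], [569.8, -387.4], [399.3, -336.5], [421.8, -248.9]]
t2 0 [[598.1, -303.4], [571.7, -395.4], [397.7, -343.4], [420.7, -253.9]]
t2div [[504.7, -278.6], [484.3, -362.6]]
rack [437.83804762  11.4450375   46.        ] 0.2798847165065176 17.278648957019136
bottle [634.9   9.3 104. ] side px [[246.3 170.2]]
jar [ 450.1 -131.    58. ] side px [[342.1 163.4]]
tall [473.  103.5 108. ] side px [[337.8 196. ]]
low [471.6 110.   72. ] side px [[337.5 216.7]]
flask [ 654.6 -119.6  102. ] side px [[243.7 143.4]]
yellow [552.5 -53.2 104. ] side px [[292.5 157.3]]
```

View pics/c3.png

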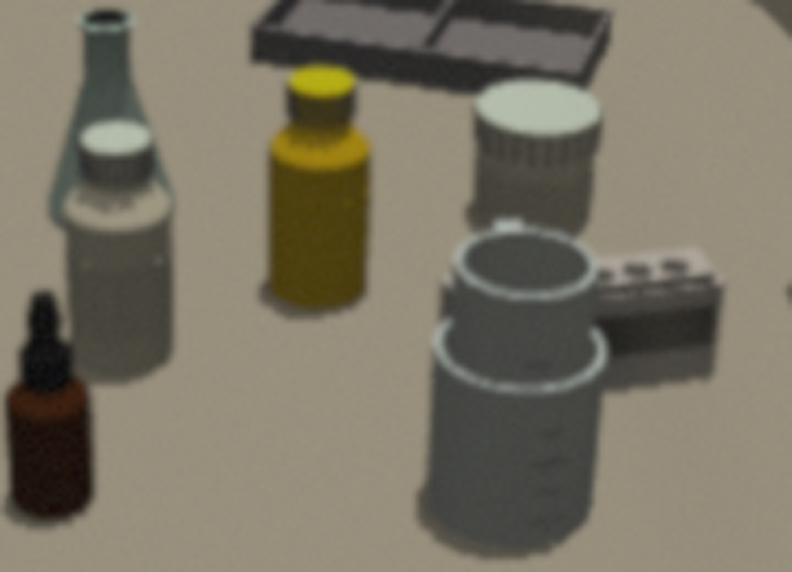

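```bash
cat > act.py <<'E'
from h import *
from scipy.spatial.transform import Rotation as Ro
T3=(np.array([519.,320.2]),-.293); T2=(np.array([496.,-318.5]),-.28)
def tray(T,x,y):
    c,s=np.cos(T[1]),np.sin(T[1]); return T[0]+[c*x-s*y,s*x+c*y]
def ori(phi,xy,z):
    best=None
    for p in(phi,phi+np.pi):
        y=np.array([np.cos(p),np.sin(p),0]); zz=np.array([0,0,-1.])
        q=Ro.from_matrix(np.c_[np.cross(y,zz),y,zz]).as_quat()
        j=kinematics.inverse_kinematics([*xy,z],q)
        if j is not None and(best is None or abs(j[5])<best[0]): best=(abs(j[5]),q)
    return best[1]
def pick(xy,phi,z,force,hi=250):
    q=ori(phi,xy,hi); manip.open_jaws(); manip.move_to([*xy,hi],q)
    print('down hit',manip.servo_line([*xy,z],velocity=120,stop_force=15),manip.read_position())
    manip.close(force); print('width',manip.read_gripper_width())
    manip.servo_line([*xy,z+20],velocity=60); manip.servo_line([*xy,hi],velocity=200)
    print('lifted width',manip.read_gripper_width(),'F',np.round(manip.read_force(),2),'t',manip.read_clock())
def place(xy,phi,z,hi=250):
    q=ori(phi,xy,hi); manip.move_to([*xy,hi],q)
    manip.servo_line([*xy,z+25],velocity=180)
    print('touch',manip.servo_line([*xy,z-4],velocity=25,stop_force=3),manip.read_position())
    manip.open_jaws(); manip.servo_line([*xy,hi],velocity=200); print('t',manip.read_clock())
E
python3 - <<'E'
from act import *
s=load('side0')
for T,a,b in((T3,86,79),(T2,92.5,47)):
    print(proj(s,[[*tray(T,x,y),22] for x,y in((a,b),(a,-b),(-a,-b),(-a,b))]).round(1).tolist())
pick((470.5,109.5),0.0,75,20)
c=snap('w1','side')
E
```

```text
[[226.3, 347.9], [269.1, 278.7], [379.2, 303.4], [354.6, 382.6]]
[[276.3, 145.6], [288.4, 132.1], [359.1, 141.9], [351.2, 156.5]]
down hit False [470.84972915 109.56214871  75.51317233]
width 53.722904176993936
lifted width 53.504258656069474 F [-0.12  0.62 -1.25] t 6.4083
```

View pics/w1.png

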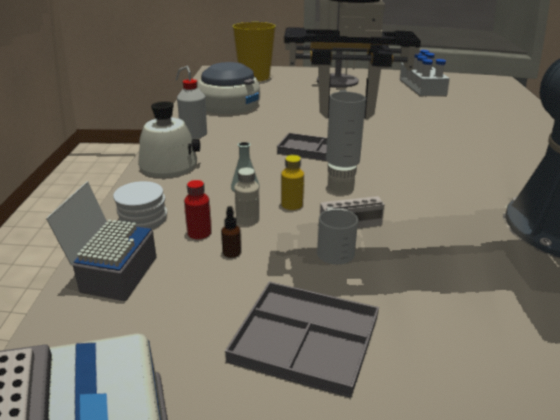

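Run:
```python
from h import *
im=cv2.imread('pics/side0.png')[270:395,215:395]
cv2.imwrite('pics/c4.png',cv2.convertScaleAbs(cv2.resize(im,(720,500),interpolation=cv2.INTER_CUBIC),alpha=1.6))
```

```text
(no output)
```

View pics/c4.png

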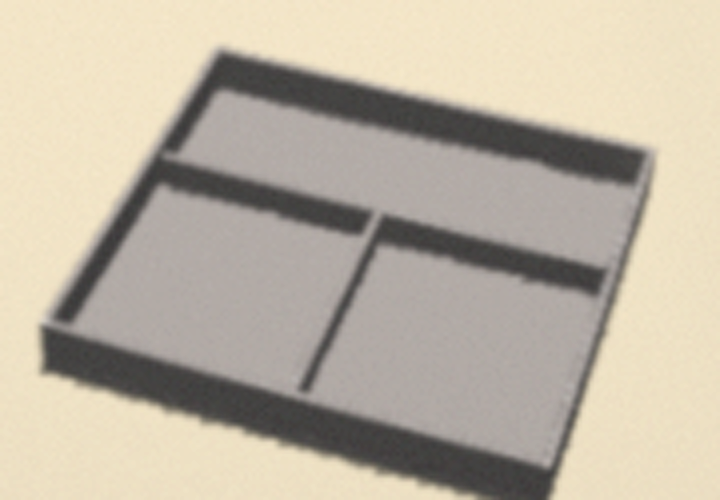

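Run:
```python
from act import *
s=load('side0')
c4=lambda p:(np.array(p)+.5)/4-.5+[215,270]
c3=lambda p:(np.array(p)+.5)/4.4-.5+[220,140]
P=plane(s,c4([(42,325),(217,50),(650,152),(552,470)]),22)[:,:2]; print(P.round(1).tolist(),P.mean(0))
P=plane(s,c3([(253,28),(612,10),(585,75)]),22)[:,:2]; print(P.round(1).tolist(),(P[0]+P[1])/2)
```

```text
[[624.9, 376.5], [578.3, 228.3], [417.8, 278.9], [462.4, 428.0]] [520.83824139 327.90398809]
[[595.8, -296.9], [395.1, -337.9], [417.0, -247.3]] [ 495.42906182 -317.39061788]
```

```bash
sed -i 's/519.,320.2/520.,326./; s/496.,-318.5/496.,-320./' act.py
python3 - <<'E'
from act import *
place(tray(T3,45,31),T3[1]+np.pi/2,75.5)
c,s=np.cos(.28),np.sin(.28)
pick((437.8-15*c,11.4-15*s),.28+np.pi/2,25,40)
snap('w2','side'); snap('w2t','top')
E
```

```text
touch True [572.01961698 342.81716572  74.81908322]
t 11.2083
down hit False [423.62467663   7.23839647  25.35428626]
width 31.598878192993737
lifted width 31.499931125495316 F [-0.06 -0.28 -2.16] t 17.8333
```

View pics/w2.png

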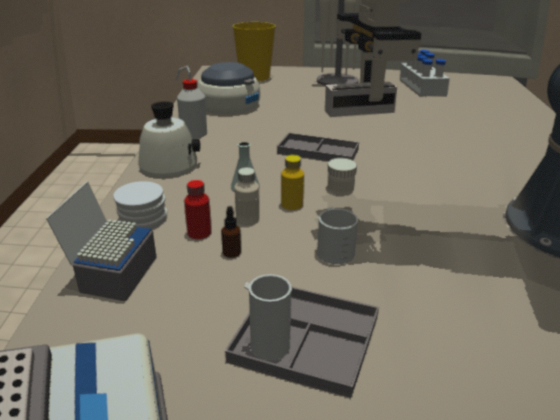

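Run:
```python
from act import *
R=lambda q:Ro.from_quat(q).as_matrix()
rx=R(manip.read_tcp_rot()).T@[np.cos(.28),np.sin(.28),0]   # rack x in tool frame
phi=T3[1]+np.pi/2; xy=tray(T3,-15,-47.5); w=R(ori(phi,xy,250))@rx
sg=np.sign(w@[np.cos(T3[1]),np.sin(T3[1]),0]); print('sign',sg)
place(tray(T3,-15*sg,-47.5),phi,29.3)
pick((634.9,9.3),np.arctan2(-.82,.57),38,30,hi=270)
snap('w3','side'); snap('w3t','top')
```

```text
sign -1.0
touch True [520.51568839 276.13952927  28.93354854]
t 24.225
down hit False [635.2175051    9.30250176  38.54822828]
width 45.570297830595244
lifted width 45.6965492464841 F [-0.34  0.12 -1.34] t 30.5833
```

View pics/w3.png

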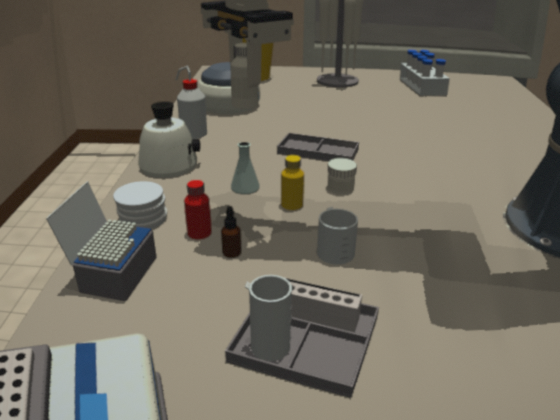

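Run:
```python
from act import *
place(tray(T3,-44,31),T3[1]+np.pi/4,42.5,hi=270)
pick((471,110),0.0,42,20)
place(tray(T2,46,0),T2[1]+np.pi/2,46.3)
pick((450.1,-131),np.pi/4,29,40)
place(tray(T2,-46,0),T2[1]+np.pi/2,33.3)
manip.goto_joints([-1.251,0.351,1.652,0,1.139,-0.085])
snap('w4','side'); snap('w4t','top')
a=cv2.imread('pics/w4t.png')
cv2.imwrite('pics/c5.png',cv2.resize(a[140:330,80:480],(800,380),interpolation=cv2.INTER_CUBIC))
```

```text
touch True [486.81269531 368.37147571  41.84142101]
t 36.5333
down hit False [471.31371677 110.04484918  42.46197318]
width 64.51685534984149
lifted width 64.79819494484119 F [-0.15 -0.64 -0.58] t 41.7917
touch True [ 540.16588296 -332.66311895   45.94972672]
t 47.35
down hit False [ 450.36437327 -131.12730108   29.42155698]
width 59.3729845968333
lifted width 59.295209045529894 F [ 0.53 -0.92 -3.01] t 53.8917
touch True [ 451.67878229 -307.20111454   32.7838499 ]
t 60.0167
```

View pics/w4.png

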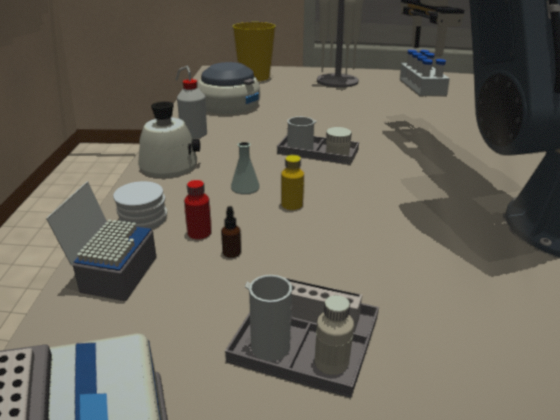

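View pics/c5.png

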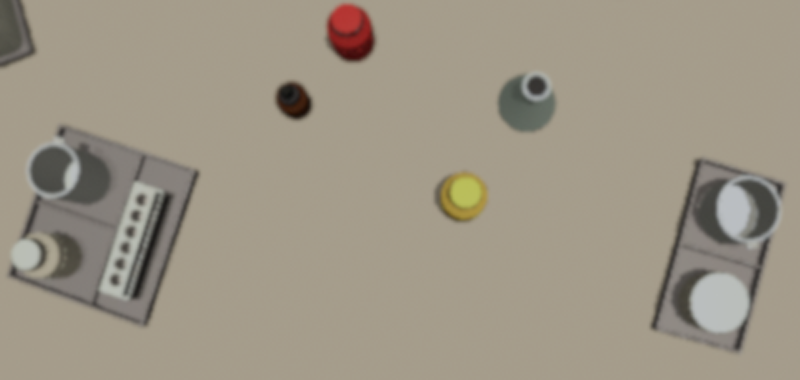

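Run:
```python
from act import *
c=load('w4t');s=load('w4'); f=lambda p:(np.array(p)+.5)/2-.5+[80,140]
def fr(T,P):
    d=P[:,:2]-T[0]; a=T[1]; return np.c_[d@[np.cos(a),np.sin(a)],d@[-np.sin(a),np.cos(a)]].round(1).tolist()
print('rack',fr(T3,plane(c,f([(141,200),(115,281)]),50)))
for n,T,p,z in(('bottle',T3,(26,255),108),('tall',T3,(53,170),108),('low',T2,(748,209),76),('jar',T2,(720,303),62)):
    print(n,fr(T,plane(c,f(p),z)))
for n,T,p,z in(('bottle',T3,(337,306),108),('tall',T3,(270.5,289),108),('low',T2,(301,125),76),('jar',T2,(339,134),62)):
    print('side',n,fr(T,plane(s,np.array(p),z)))
```

```text
rack [[38.1, -45.0], [-47.6, -45.6]]
bottle [[-46.4, 30.4]]
tall [[39.6, 31.6]]
low [[46.1, 0.9]]
jar [[-49.4, -0.5]]
side bottle [[-47.6, 39.5]]
side tall [[38.3, 36.8]]
side low [[36.6, 29.8]]
side jar [[-54.5, 19.6]]
```

Run:
```python
from act import *
s=load('w4')
for x,z in((46,76),(-46,62)): print(proj(s,[*tray(T2,x,0),z]))
im=cv2.imread('pics/w4.png')[105:170,265:370]
cv2.imwrite('pics/c6.png',cv2.convertScaleAbs(cv2.resize(im,None,fx=7,fy=7,interpolation=cv2.INTER_CUBIC),alpha=1.5))
```

```text
[[300.85902408 120.40121807]]
[[337.41939675 130.66198142]]
```

View pics/c6.png

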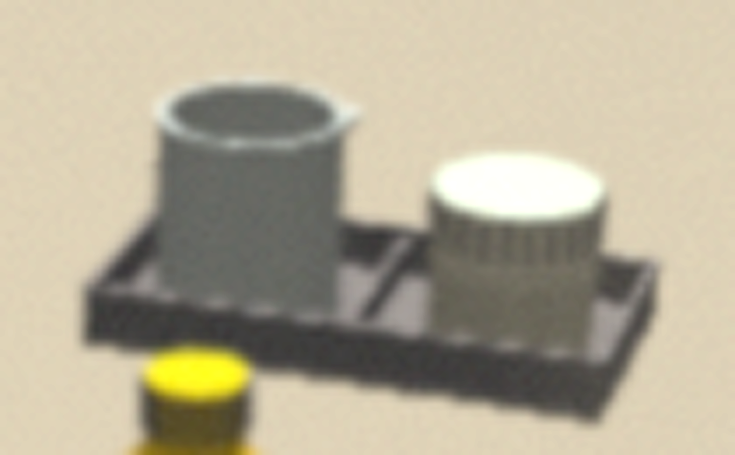

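```bash
python3 -c "
from cell import job; print(job.job_done())"
```

```text
the job is handed in; nothing more can be done
None
```

I handed the job in after about 60 s of robot time: the last top and side pictures show all five items upright in their bays, and the flask and dropper look undisturbed. No verdict came back.

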